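# Find the loose manifold bolt and hold its keeper open

## Task

One of the three bolts on the manifold block has worked loose: tap the bolt heads down until you find the one that sinks. Then take the tongue of the hinged keeper round that bolt, lift it at least 40 degrees and finish while still holding it up in the fingers, so that I can get a spanner on the bolt. Do not lift any keeper whose bolt has not sunk, and leave the bottle, beaker and spanner where they are.

Things in the scene. Friction and masses are not known exactly. Their poses are not given: they have to be found in the camera images.
- manifold: aluminium manifold block screwed to the bench: 80 mm (its x) by 300 mm (its y) by 70 mm high, origin under its centre, z up; its -x side is the front, roughly towards the robot. Three bolts stand on its top on its centre line, at y = +90, 0 and -90 mm, each under its own keeper. Lugs and barbs reach 30 mm past each end.
- bolt_a_top (a point): centre of the top of the left (+y of the block) bolt's dark steel hex head; the head is 22 mm wide over its corners, 20 mm high, and stands 90 mm above the bench before it is tapped, 13.5 mm above the flat of the keeper round it
- bolt_a (a joint): how far the left (+y of the block) bolt has sunk, m: 0 at the start for all three. Exactly one of the three bolts, unknown which, is loose: pushed down with more than about 2 N it sinks 6 mm to a hard stop and stays down (0.006). The two tight ones do not give (under 1 mm).
- keeper_a_grip (a point): point to grip on the left (+y of the block) keeper, mid-section of its tongue, 14 mm from the tip. The straight steel tongue is 14 mm wide (along the block's y), 10 mm thick, sticks out 52 mm beyond the block's front face, free all round, 77.5 mm above the bench when shut. The point lies 111 mm in front of the hinge line and 3 mm above it when shut
- keeper_a_hinge (a point): middle of the left (+y of the block) keeper's hinge line, which runs along the block's y, 74.5 mm above the bench, 33 mm behind the bolts. The keeper is a bare steel frame 46 mm wide and 4 mm thick, lying on the block round the bolt head (opening 30 mm wide), with a tongue to the front
- keeper_a (a joint): angle of the left (+y of the block) keeper, rad: 0 lying shut, grows as the tongue is lifted up and back, stop at 1.3; its weight (80 g) and a light spring drop it shut when let go (about 0.6 N at the tongue lifts and holds it)
- bolt_b_top (a point): centre of the top of the middle bolt's dark steel hex head; the head is 22 mm wide over its corners, 20 mm high, and stands 90 mm above the bench before it is tapped, 13.5 mm above the flat of the keeper round it
- bolt_b (a joint): how far the middle bolt has sunk, m: 0 at the start for all three. Exactly one of the three bolts, unknown which, is loose: pushed down with more than about 2 N it sinks 6 mm to a hard stop and stays down (0.006). The two tight ones do not give (under 1 mm).
- keeper_b_grip (a point): point to grip on the middle keeper, mid-section of its tongue, 14 mm from the tip. The straight steel tongue is 14 mm wide (along the block's y), 10 mm thick, sticks out 52 mm beyond the block's front face, free all round, 77.5 mm above the bench when shut. The point lies 111 mm in front of the hinge line and 3 mm above it when shut
- keeper_b_hinge (a point): middle of the middle keeper's hinge line, which runs along the block's y, 74.5 mm above the bench, 33 mm behind the bolts. The keeper is a bare steel frame 46 mm wide and 4 mm thick, lying on the block round the bolt head (opening 30 mm wide), with a tongue to the front
- keeper_b (a joint): angle of the middle keeper, rad: 0 lying shut, grows as the tongue is lifted up and back, stop at 1.3; its weight (80 g) and a light spring drop it shut when let go (about 0.6 N at the tongue lifts and holds it)
- bolt_c_top (a point): centre of the top of the right (-y of the block) bolt's dark steel hex head; the head is 22 mm wide over its corners, 20 mm high, and stands 90 mm above the bench before it is tapped, 13.5 mm above the flat of the keeper round it
- bolt_c (a joint): how far the right (-y of the block) bolt has sunk, m: 0 at the start for all three. Exactly one of the three bolts, unknown which, is loose: pushed down with more than about 2 N it sinks 6 mm to a hard stop and stays down (0.006). The two tight ones do not give (under 1 mm).
- keeper_c_grip (a point): point to grip on the right (-y of the block) keeper, mid-section of its tongue, 14 mm from the tip. The straight steel tongue is 14 mm wide (along the block's y), 10 mm thick, sticks out 52 mm beyond the block's front face, free all round, 77.5 mm above the bench when shut. The point lies 111 mm in front of the hinge line and 3 mm above it when shut
- keeper_c_hinge (a point): middle of the right (-y of the block) keeper's hinge line, which runs along the block's y, 74.5 mm above the bench, 33 mm behind the bolts. The keeper is a bare steel frame 46 mm wide and 4 mm thick, lying on the block round the bolt head (opening 30 mm wide), with a tongue to the front
- keeper_c (a joint): angle of the right (-y of the block) keeper, rad: 0 lying shut, grows as the tongue is lifted up and back, stop at 1.3; its weight (80 g) and a light spring drop it shut when let go (about 0.6 N at the tongue lifts and holds it)
- bottle: glass bottle with blue cap, 68 mm across, 130 mm high, standing beyond the block's left end; origin under its centre; bystander
- beaker: glass beaker, 66 mm across, 85 mm high, standing beyond the block's right end; origin under its centre; bystander
- spanner: steel spanner 170 mm long lying on the bench behind the block; bystander

How it is judged:
On the way:
1. the loose bolt has been tapped down, its keeper still shut (((value of joint bolt_a above 0.0035 m and value of joint keeper_a below 0.15 rad) or (value of joint bolt_b above 0.0035 m and value of joint keeper_b below 0.15 rad) or (value of joint bolt_c above 0.0035 m and value of joint keeper_c below 0.15 rad))), for 0.1 s.
At the end, for the whole second after the job is handed in: The loose bolt is sunk by more than 3.5 mm; the keeper round it is held up at more than 0.69 rad (40 degrees), at rest, by the fingers (contact over 0.3 N); the other two keepers are shut (under 0.15 rad); bottle, beaker and spanner are within 30 mm of their places and the glassware upright (((value of joint bolt_a above 0.0035 m and value of joint keeper_a above 0.69 rad and contact force between the fingers and keeper_a above 0.3 N and velocity of joint keeper_a between -0.1 and 0.1 rad/s and value of joint each of keeper_b, keeper_c below 0.15 rad) or (value of joint bolt_b above 0.0035 m and value of joint keeper_b above 0.69 rad and contact force between the fingers and keeper_b above 0.3 N and velocity of joint keeper_b between -0.1 and 0.1 rad/s and value of joint each of keeper_a, keeper_c below 0.15 rad) or (value of joint bolt_c above 0.0035 m and value of joint keeper_c above 0.69 rad and contact force between the fingers and keeper_c above 0.3 N and velocity of joint keeper_c between -0.1 and 0.1 rad/s and value of joint each of keeper_a, keeper_b below 0.15 rad)) and distance of each of bottle, beaker, spanner from where it was at the start of the episode below 0.03 m and angle between each of bottle, beaker's own z axis and vertical below 0.3 rad); the arm keeps its last pose, push and grip.
It fails at once if a keeper was lifted though its bolt has not sunk ((value of joint keeper_a above 0.15 rad and value of joint bolt_a below 0.0025 m) or (value of joint keeper_b above 0.15 rad and value of joint bolt_b below 0.0025 m) or (value of joint keeper_c above 0.15 rad and value of joint bolt_c below 0.0025 m)).
It fails at once if a bystander was shifted or tipped (not (distance of each of bottle, beaker, spanner from where it was at the start of the episode below 0.03 m and angle between each of bottle, beaker's own z axis and vertical below 0.3 rad)).
It also fails if it takes over 48 s, if anything falls off the work surface, if the arm or the gripper's body presses on something with over 40 N, if the wrist force passes 120 N, or if a joint passes its speed limit or range.

## Robot

A 7-joint arm with a two-finger parallel gripper is mounted at the origin on the work surface. World frame = base frame: x ahead of the robot, y to its left, z up, the work surface at z = 0. Lengths are in m, angles in rad, forces in N, time in s.
With the tool pointing down it reaches from about 0.425 to 0.8 m from the base axis. Payload 8.3 kg.
Tool frame: the origin (TCP) lies at the very end of the fingers, on their centre line; the grasp point (between the pads) lies 19 mm behind it; z points along the fingers, y is the line along which they close (so a half turn about z gives the same grasp; the last joint's range is limited). The gripper opens to 85 mm and grips with 20 to 120 N. Pads are 22 mm wide; open, the fingers measure 114 mm over their backs; the gripper's body (76 mm by 85 mm) begins 54 mm behind the grasp point. The pads swing forward as they close: fully open they stand 13 mm farther back than shut.
Start: joints at [1.089, 0.383, 0.016, 1.37, -0.006, 1.388, -0.046], TCP at [0.254, -0.571, 0.231] pointing down, gripper open.
Joint ranges: [-2.95, 2.95], [-0.25, 2.06], [-1.52, 1.56], [0.18, 2.33], [-1.44, 4.58], [0.02, 2.06], [-3.01, 3.01]. Speed limits (rad/s): [2.39, 2.39, 3.01, 3.01, 3.14, 3.14, 3.14].

## Interface

Orientations are given as a rotation vector (axis times angle).
In Python, from plant import r gives the robot as it stands. Calls block until the motion is done:
- r.move_pose(position, orientation): joint-space move of the TCP to a pose.
- r.move_l(position, rot=None, velocity=0.15): straight line of the TCP; rot=None keeps the orientation; velocity is the mean speed in m/s.
- r.set_joints(angles): joint-space move.
- r.grip(opening, grasp_force=None): opening from 0.0 (shut) to 1.0 (fully open); grasp_force is the grip in N (None keeps the last); returns when the fingers have stopped.
- r.sleep(seconds).
- r.solve_ik(position, orientation): joint angles nearest the present ones, or None.
- r.state(): the state.
- r.snapshot(name): name is "scene" or "top"; returns a dict with "image" (420x560x3 uint8, red, green, blue), "z_map" (420x560 float32, m along the optical axis (not along the pixel's ray), 0 where there is no reading), "camera_matrix" (3x3 intrinsics, pixels), "k1" (the pictures are not rectified: a ray, as slopes to the right and down, at radius r is drawn at 1 + k1 r^2 times it, then the intrinsics apply), "world_from_camera" (4x4, takes a point from camera to world coordinates). Camera axes: x right, y up, looking along -z (the intrinsics and any distortion apply to the point x, -y, -z); pixel columns grow to the right and rows downward; lengths in m; the calibration is good to about 2 mm. A picture is of the moment at which its call begins.
A pose or a line that the arm cannot do raises r.IKError and nothing moves.
- r.finish_job(): hands the job in; it is judged then, once.
The state is a dict: "t": time; "q": joint angles; "joint_velocities": joint speeds; "effort": joint torques, N m; "ee_pos": TCP position; "tcp_rot": TCP orientation; "contact_force": force on the tool from outside, world axes, zero at the start; "ft_torque": the same for the moment, N m; "width": opening from 0.0 (shut) to 1.0 (fully open); "grip_force": force on a finger pad.
Only numpy, scipy, OpenCV 4.12 (cv2) and the standard library are available. Lean on these libraries where they do the work, as an engineer would, in place of code of your own. Each camera call takes 0.05 s, during which the arm holds its last target. There are 200 camera calls.

## Working session

There is one attempt and no reset: what is moved stays moved. The work goes in short steps, each a Python script; the robot and the scene stay as the last script left them, time stands still between calls to the robot, and variables do not carry over. Pictures are saved under pics/ and viewed, at most 10 in all, crops included, and the job is handed in when it is done.

```bash
mkdir -p pics; cat > h.py <<'E'
import numpy as np, cv2
from plant import r
def snap(n):
    s=r.snapshot(n); return s
def pts(s):
    "world xyz for every pixel"
    K=np.array(s["camera_matrix"]);k=s["k1"];z=s["z_map"];T=np.array(s["world_from_camera"])
    h,w=z.shape;u,v=np.meshgrid(np.arange(w),np.arange(h))
    p=np.stack([u,v],-1).reshape(-1,1,2).astype(np.float64)
    n=cv2.undistortPoints(p,K,np.array([k,0,0,0,0.])).reshape(h,w,2)
    P=np.stack([n[...,0]*z,-n[...,1]*z,-z,np.ones_like(z)],-1)
    return (P@T.T)[...,:3]
E
python3 - <<'E'
from h import *
for n in("top","scene"):
    s=snap(n);cv2.imwrite(f"pics/{n}0.png",cv2.cvtColor(s["image"],cv2.COLOR_RGB2BGR))
    P=pts(s);np.save(f"pics/{n}0.npy",P)
    print(n,np.array(s["world_from_camera"]).round(3).tolist(),s["k1"],(s["z_map"]>0).mean())
st=r.state();print(st["t"],st["tcp_rot"],st["contact_force"],st["ee_pos"])
E
```

```text
top [[0.011, 0.987, -0.161, 0.45], [-0.999, 0.016, 0.028, 0.049], [0.03, 0.16, 0.987, 1.127], [0.0, 0.0, 0.0, 1.0]] -0.08955471277116195 0.9960884353741497
scene [[-0.473, -0.715, 0.515, 1.139], [0.881, -0.375, 0.288, 0.312], [-0.012, 0.59, 0.807, 0.917], [0.0, 0.0, 0.0, 1.0]] -0.0590089777334041 0.9957100340136055
0.1 [-3.07124729e+00 -6.52748525e-01  5.85761301e-04] [ 0.20127347  1.21307398 -0.52218094] [ 0.25403106 -0.57054842  0.23036498]
```

View pics/top0.png

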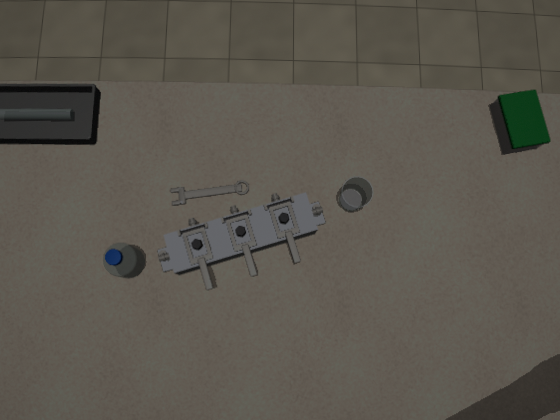

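View pics/scene0.png

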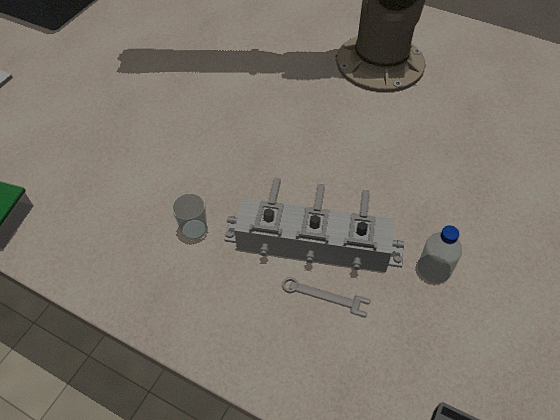

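The top view shows the bolt heads at (197,244), (241,231) and (284,218), with the tongue tips at about (209,287), (253,273) and (297,261). The bottle is at (122,260), the beaker at (355,193) and the spanner is behind the block. Next I'll turn these pixels into positions.

```bash
python3 - <<'E'
from h import *
P=np.load("pics/top0.npy");S=np.load("pics/scene0.npy")
for n,A,L in(("top",P,[(197,244),(241,231),(284,218),(209,287),(253,273),(297,261),(208,280),(252,267),(295,254)]),("scene",S,[(362,228),(316,220),(269,214),(365,193),(320,187),(277,181)])):
    for u,v in L: print(n,u,v,A[v,u].round(4), np.median(A[v-1:v+2,u-1:u+2].reshape(-1,3),0).round(4))
# block from heights: top plate pixels and tongue/head clusters, both cameras
for n,A in(("top",P),("scene",S)):
    x,y,z=A[...,0],A[...,1],A[...,2]
    m=(x>.3)&(x<.75)&(y>-.15)&(y<.35)&(z>.0875)&(z<.096)
    c,l,st,ce=cv2.connectedComponentsWithStats(m.astype(np.uint8))
    for i in range(1,c):
        if st[i,4]>8: print(n,"head",st[i,4],A[l==i].mean(0).round(4))
    m=(x>.3)&(x<.75)&(y>-.15)&(y<.35)&(z>.06)&(z<.085)
    q=A[m][:,:2].astype(np.float32);print(n,"block rect",cv2.minAreaRect(q),len(q))
E
```

```text
top 197 244 [0.5691 0.1751 0.0884] [0.5691 0.1749 0.0902]
top 241 231 [0.596  0.0894 0.0899] [0.596  0.0894 0.0899]
top 284 218 [0.6233 0.0049 0.0893] [0.6233 0.005  0.0902]
top 209 287 [0.4858 0.1496 0.0832] [0.4858 0.1496 0.0831]
top 253 273 [0.5143 0.0644 0.0833] [0.5142 0.0644 0.084 ]
top 297 261 [ 0.539  -0.0217  0.0827] [ 0.5389 -0.0218  0.0827]
top 208 280 [0.4994 0.152  0.0829] [0.4994 0.1518 0.0832]
top 252 267 [0.526  0.0666 0.0831] [0.526  0.0666 0.0828]
top 295 254 [ 0.5528 -0.0177  0.0828] [ 0.5527 -0.0177  0.083 ]
scene 362 228 [0.5757 0.1789 0.0876] [0.5759 0.1789 0.0889]
scene 316 220 [0.601  0.0953 0.0903] [0.6006 0.0953 0.0895]
scene 269 214 [0.6288 0.0092 0.0883] [0.629  0.0093 0.0887]
scene 365 193 [0.4922 0.1507 0.0825] [0.4919 0.1507 0.0825]
scene 320 187 [0.522  0.0662 0.0853] [0.5193 0.0655 0.0823]
scene 277 181 [ 0.5461 -0.0179  0.0824] [ 0.5461 -0.0186  0.0813]
top head 69 [0.624  0.0056 0.0904]
top head 76 [0.5967 0.0916 0.0909]
top head 77 [0.5692 0.1776 0.0908]
top head 17 [0.5617 0.3407 0.0924]
top head 173 [0.5312 0.3162 0.0917]
top block rect ((0.5727030634880066, 0.08817660808563232), (0.13879849016666412, 0.5340442061424255), 16.997634887695312) 6448
scene head 63 [0.6261 0.007  0.0892]
scene head 61 [0.5991 0.0927 0.0896]
scene head 61 [0.5714 0.1771 0.0893]
scene head 175 [0.5559 0.3232 0.0919]
scene block rect ((0.5758700966835022, 0.08146317303180695), (0.14179933071136475, 0.5210587382316589), 16.57535743713379) 6609
```

Both cameras agree on the heads to about 2 mm. The heights come out near 0.090 m and a–c is 0.18 m, as expected. Block yaw is about 17.8°. Next I'll check IK for the tap and lift poses, then go to bolt c and tap.

```bash
cat >> h.py <<'E'
from scipy.spatial.transform import Rotation as Rn
B={"a":np.array([.5703,.1773,.09]),"b":np.array([.5979,.0921,.09]),"c":np.array([.6251,.0063,.09])}
by=B["a"]-B["c"];by/=np.linalg.norm(by);bx=np.cross(by,[0,0,1]);up=np.array([0,0,1.])
def rot(t,sgn=-1):
    "tool orientation: t = tilt, fingers pointing forward (+bx) by t from straight down"
    z=-up*np.cos(t)+bx*np.sin(t);y=sgn*by
    return Rn.from_matrix(np.stack([np.cross(y,z),y,z],1)).as_rotvec()
def grip_pose(k,th,t0,sgn=-1,back=0.,depth=.019):
    "TCP pose gripping the tongue with keeper at angle th; tool turns with keeper"
    h=B[k]*[1,1,0]+bx*.033+up*.0745
    g=h-bx*(.111*np.cos(th)+.003*np.sin(th))+up*(.111*np.sin(th)+.003*np.cos(th))
    R=rot(t0-th,sgn);z=Rn.from_rotvec(R).as_matrix()[:,2]
    return g+z*(depth-back),R
def tap(k):
    p=B[k]; r.move_pose(list(p+up*.06),list(rot(0))); r.move_l(list(p+up*.006),velocity=.1); r.sleep(.2)
    f0=np.array(r.state()["contact_force"]);log=[]
    for i in range(1,19):
        r.move_l(list(p+up*(.006-.001*i)),velocity=.04)
        s=r.state();f=s["contact_force"][2]-f0[2];log.append((round(s["ee_pos"][2]*1e3,1),round(f,1)))
        if f>10: break
    r.move_l(list(p+up*.04),velocity=.15)
    print(k,log,"t",r.state()["t"])
E
python3 - <<'E'
from h import *
for sg in(-1,1):
  for k in"cba":
    print(k,sg,"tap",r.solve_ik(list(B[k]-up*.01),list(rot(0,sg))) is not None,
    {t0:["%d%d"%(r.solve_ik(*map(list,grip_pose(k,th,t0,sg))) is not None, r.solve_ik(*map(list,grip_pose(k,th,t0,sg,.08))) is not None) for th in(0,.3,.6,.85)] for t0 in(0,.2,.4,.6)})
r.grip(0.0,30);tap("c")
s=snap("scene");cv2.imwrite("pics/s1.png",cv2.cvtColor(s["image"],cv2.COLOR_RGB2BGR))
E
```

```text
c -1 tap True {0: ['11', '11', '11', '00'], 0.2: ['11', '11', '11', '10'], 0.4: ['11', '11', '11', '11'], 0.6: ['11', '11', '11', '11']}
b -1 tap True {0: ['11', '11', '11', '00'], 0.2: ['11', '11', '11', '10'], 0.4: ['11', '11', '11', '11'], 0.6: ['00', '11', '11', '11']}
a -1 tap True {0: ['11', '11', '11', '00'], 0.2: ['11', '11', '11', '10'], 0.4: ['11', '11', '11', '11'], 0.6: ['00', '11', '11', '11']}
c 1 tap True {0: ['11', '11', '11', '00'], 0.2: ['11', '11', '11', '10'], 0.4: ['11', '11', '11', '11'], 0.6: ['11', '11', '11', '11']}
b 1 tap True {0: ['11', '11', '11', '00'], 0.2: ['11', '11', '11', '10'], 0.4: ['11', '11', '11', '11'], 0.6: ['10', '11', '11', '11']}
a 1 tap True {0: ['11', '11', '11', '00'], 0.2: ['11', '11', '11', '10'], 0.4: ['11', '11', '11', '11'], 0.6: ['00', '11', '11', '11']}
c [(np.float64(95.1), np.float64(1.3)), (np.float64(93.9), np.float64(0.3)), (np.float64(92.9), np.float64(0.5)), (np.float64(91.9), np.float64(0.1)), (np.float64(90.9), np.float64(0.5)), (np.float64(90.0), np.float64(1.0)), (np.float64(89.9), np.float64(7.5)), (np.float64(89.8), np.float64(13.8))] t 6.6417
```

Bolt c is tight: it took 14 N at z = 89.8 mm without giving. Bolt b is next.

```bash
python3 - <<'E'
from h import *
tap("b")
E
```

```text
b [(np.float64(95.1), np.float64(-0.2)), (np.float64(93.9), np.float64(0.5)), (np.float64(92.9), np.float64(0.9)), (np.float64(91.9), np.float64(0.2)), (np.float64(90.9), np.float64(-0.1)), (np.float64(90.0), np.float64(-0.8)), (np.float64(89.9), np.float64(7.0)), (np.float64(89.8), np.float64(13.5))] t 10.475
```

View pics/s1.png

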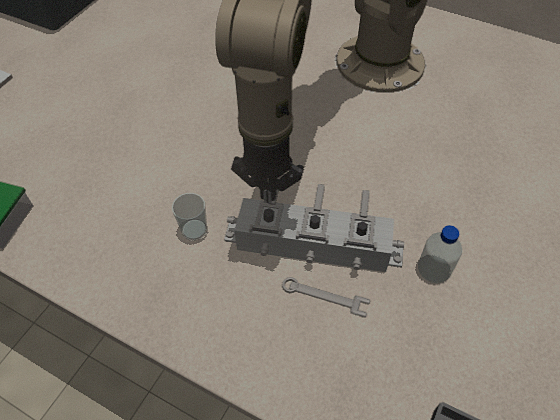

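The picture shows the shut fingers centred just above bolt c at about (268,203), all keepers shut and the bystanders untouched. Bolt b is tight too, so a should sink. I'll tap it and check that it does.

```bash
python3 - <<'E'
from h import *
tap("a")
E
```

```text
a [(np.float64(95.1), np.float64(0.2)), (np.float64(93.9), np.float64(-0.1)), (np.float64(92.9), np.float64(0.6)), (np.float64(91.9), np.float64(0.9)), (np.float64(90.9), np.float64(0.1)), (np.float64(90.0), np.float64(0.4)), (np.float64(88.9), np.float64(1.2)), (np.float64(87.9), np.float64(0.6)), (np.float64(86.9), np.float64(-0.1)), (np.float64(85.9), np.float64(0.6)), (np.float64(84.8), np.float64(0.1)), (np.float64(84.2), np.float64(3.8)), (np.float64(84.1), np.float64(10.0))] t 15.5417
```

Bolt a sank 6 mm to a hard stop at z ≈ 84 mm. Next is the pre-grasp above tongue a, and a look.

```bash
python3 - <<'E'
from h import *
r.move_l(list(B["a"]+up*.09),velocity=.2)
p,R=grip_pose("a",0,.4,-1,.07)
r.move_pose(list(p),list(R)); r.grip(.5,30)
p,R=grip_pose("a",0,.4,-1,.035); r.move_l(list(p),velocity=.15)
print(r.state()["t"],r.state()["ee_pos"],p)
for n in("scene","top"):
    s=snap(n);P=pts(s);im=cv2.cvtColor(s["image"],cv2.COLOR_RGB2BGR)
    c=(290,110,130,160) if n=="scene" else (130,180,130,160)
    x,y,w,h=c[0],c[1],c[3],c[2]
    cv2.imwrite(f"pics/g_{n}.png",cv2.resize(im[y:y+h,x:x+w],None,fx=4,fy=4,interpolation=cv2.INTER_CUBIC))
    if n=="scene": print(np.median(P[226:230,360:364].reshape(-1,3),0))
E
```

```text
17.525 [0.48953821 0.15176589 0.09180137] [0.49008755 0.15159449 0.09223698]
[0.57207434 0.17696089 0.08251371]
```

View pics/g_scene.png

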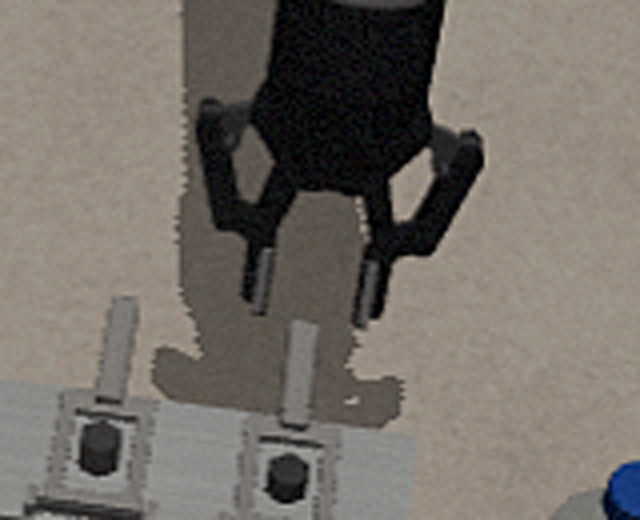

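View pics/g_top.png

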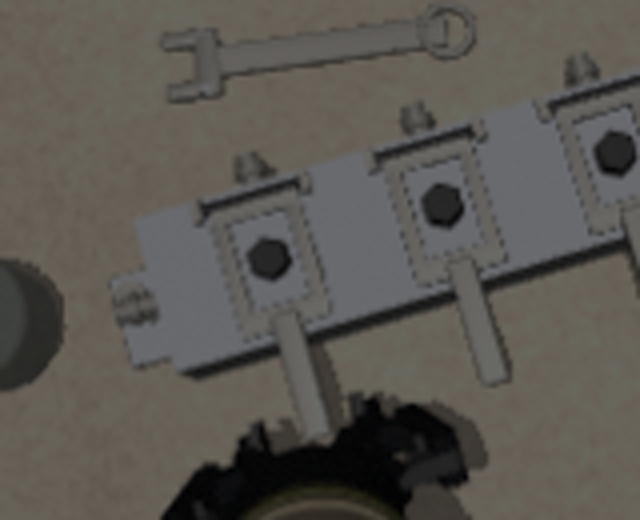

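The tongue (scene crop x≈303) lies between the fingertips (262 and 365), all keepers are shut, and head a now reads 82.5 mm, so it stays down. Going down to grip, then lifting along the hinge arc.

```bash
python3 - <<'E'
from h import *
f=lambda: (lambda s:(round(s["t"],2),np.round(s["ee_pos"],4).tolist(),np.round(s["contact_force"],1).tolist(),round(s["width"],3),round(s["grip_force"],1)))(r.state())
p,R=grip_pose("a",0,.4); r.move_l(list(p),velocity=.08); print(f())
r.grip(0.0,30); print(f())
if r.state()["width"]>.08:
    for th in np.linspace(0,.85,11)[1:]:
        p,R=grip_pose("a",th,.4); r.move_l(list(p),list(R),velocity=.06)
        F=r.state()["contact_force"]
        if th in(.085,) or np.linalg.norm(F)>25: print("th",th,f())
        if np.linalg.norm(F)>60: break
    r.sleep(.3);print(f())
for n in("scene","top"):
    s=snap(n);im=cv2.cvtColor(s["image"],cv2.COLOR_RGB2BGR)
    x,y=(290,110) if n=="scene" else (130,180)
    cv2.imwrite(f"pics/l_{n}.png",cv2.resize(im[y:y+130,x:x+160],None,fx=4,fy=4,interpolation=cv2.INTER_CUBIC))
E
```

```text
(18.22, [0.5031, 0.1559, 0.0605], [0.3, -0.9, 0.8], 0.501, 0.0)
(18.57, [0.5034, 0.1553, 0.0606], [-2.5, -3.4, 6.5], 0.155, 32.3)
(21.84, [0.5226, 0.1615, 0.1405], [7.4, -1.8, -5.6], 0.159, 31.1)
```

View pics/l_scene.png

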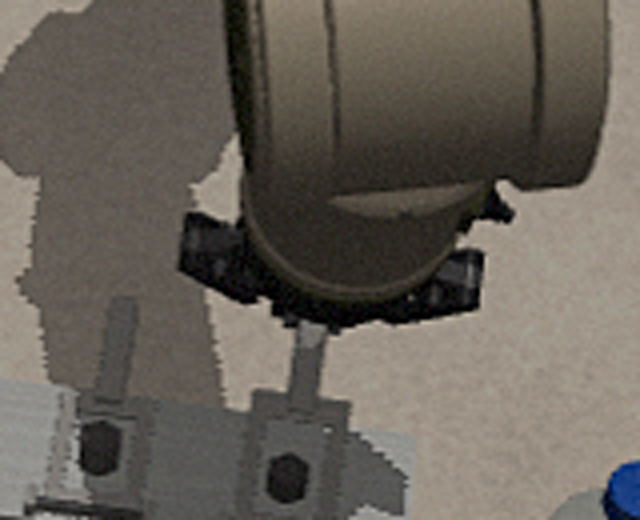

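The keeper frame is tilted up with the tongue in the fingers (crop (308,360)), head a is clear, and keeper b is shut. I'll check the angle from depth, then hand in.

```bash
python3 - <<'E'
from h import *
P=pts(snap("scene"));h=B["a"]*[1,1,0]+bx*.033+up*.0745
A=[]
for u,v in((366,199),(366,203),(365,206)):
    q=np.median(P[v-1:v+2,u-1:u+2].reshape(-1,3),0)-h; A.append(np.arctan2(q[2],-q@bx)); print(q.round(3),(q@by).round(3),A[-1].round(2))
s=r.state();print(s["t"],s["width"],s["grip_force"])
if np.median(A)>.75 and s["width"]>.1: print(r.finish_job())
E
```

```text
[-0.052 -0.018  0.066] -0.001 0.88
[-0.047 -0.015  0.062] -0.0 0.9
[-0.043 -0.016  0.058] -0.002 0.9
21.9917 0.15836796787819607 31.12382858991623
the job is handed in; nothing more can be done
None
```

The left bolt (a) was the loose one: it sank 6 mm, and its keeper is now held up in the fingers at about 0.87 rad (50°); the job was handed in at 22 s with the other two keepers never gripped or lifted and no contact with the bottle, beaker or spanner.

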